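# Run a fingertip along the row of vial stoppers

## Task

The front row of the vial rack (the row nearest the robot) holds six control vials that have just been re-stoppered by hand, and some of the grey rubber stoppers are not right in. Starting at the robot's left-hand end, run the fingertips along the row, touching the top of every stopper in turn, and gently press each one that stands proud until it is fully home. Do not pick anything up, keep the rack where it is, and leave the sealed vials in the back row and the other things on the counter alone.

Things in the scene. Friction and masses are not known exactly. Their poses are not given: they have to be found in the camera images.
- rack: white plastic vial rack, loose on the counter, 0.8 kg, 100 (x) x 296 (y) x 40 high; origin at the centre of its underside, x away from the robot, turned up to 0.4 rad. Vials stand on its 6 thick base plate in square places of a plate 30 to 36 above the counter: two rows of six, pitch 46 along y; front row (nearest the robot) at x = -23, back row at x = +23
- vial1: amber glass vial standing loose in the rack's front row, first, at the robot's left (+y) end, 60 g, 36 dia, glass 62 high (lip 27 dia); origin at the centre of its underside, 6 above the counter; z up. Carries a grey rubber stopper on its axis whose flat round top is 26 dia and 6 thick
- vial2: amber glass vial standing loose in the rack's front row, number 2 counted from the robot's left (+y) end, 60 g, 36 dia, glass 62 high (lip 27 dia); origin at the centre of its underside, 6 above the counter; z up. Carries a grey rubber stopper on its axis whose flat round top is 26 dia and 6 thick
- vial3: amber glass vial standing loose in the rack's front row, number 3 counted from the robot's left (+y) end, 60 g, 36 dia, glass 62 high (lip 27 dia); origin at the centre of its underside, 6 above the counter; z up. Carries a grey rubber stopper on its axis whose flat round top is 26 dia and 6 thick
- vial4: amber glass vial standing loose in the rack's front row, number 4 counted from the robot's left (+y) end, 60 g, 36 dia, glass 62 high (lip 27 dia); origin at the centre of its underside, 6 above the counter; z up. Carries a grey rubber stopper on its axis whose flat round top is 26 dia and 6 thick
- vial5: amber glass vial standing loose in the rack's front row, number 5 counted from the robot's left (+y) end, 60 g, 36 dia, glass 62 high (lip 27 dia); origin at the centre of its underside, 6 above the counter; z up. Carries a grey rubber stopper on its axis whose flat round top is 26 dia and 6 thick
- vial6: amber glass vial standing loose in the rack's front row, sixth and last, at the right (-y) end, 60 g, 36 dia, glass 62 high (lip 27 dia); origin at the centre of its underside, 6 above the counter; z up. Carries a grey rubber stopper on its axis whose flat round top is 26 dia and 6 thick
- stopper1 (a joint): how far the stopper of vial1 is pushed in, m: 0 = stands 9 mm proud (its top 77 mm above the vial's origin), 0.009 = fully home (top 68 mm above the origin). It slides stiffly at about 4 N, stays where it is left, and stops firm at home
- stopper2 (a joint): how far the stopper of vial2 is pushed in, m: 0 = stands 9 mm proud (its top 77 mm above the vial's origin), 0.009 = fully home (top 68 mm above the origin). It slides stiffly at about 4 N, stays where it is left, and stops firm at home
- stopper3 (a joint): how far the stopper of vial3 is pushed in, m: 0 = stands 9 mm proud (its top 77 mm above the vial's origin), 0.009 = fully home (top 68 mm above the origin). It slides stiffly at about 4 N, stays where it is left, and stops firm at home
- stopper4 (a joint): how far the stopper of vial4 is pushed in, m: 0 = stands 9 mm proud (its top 77 mm above the vial's origin), 0.009 = fully home (top 68 mm above the origin). It slides stiffly at about 4 N, stays where it is left, and stops firm at home
- stopper5 (a joint): how far the stopper of vial5 is pushed in, m: 0 = stands 9 mm proud (its top 77 mm above the vial's origin), 0.009 = fully home (top 68 mm above the origin). It slides stiffly at about 4 N, stays where it is left, and stops firm at home
- stopper6 (a joint): how far the stopper of vial6 is pushed in, m: 0 = stands 9 mm proud (its top 77 mm above the vial's origin), 0.009 = fully home (top 68 mm above the origin). It slides stiffly at about 4 N, stays where it is left, and stops firm at home
- sealed1: unopened amber glass vial, 36 dia x 65 high, with a flat aluminium crimp cap; stands in the rack's back row (the row farther from the robot), behind vial2; origin at the centre of its underside; leave alone
- sealed2: another unopened vial like sealed1, in the back row behind vial5; leave alone
- pen: white marker pen with black cap, 130 long, 13 dia, lying on the counter on the robot's side of the rack; origin on the counter under its middle; leave alone
- timer: flat white laboratory timer, 62 x 66 x 16 high, lying to the right; origin at the centre of its underside; leave alone
- sanitiser: clear hand-gel bottle, 58 dia x 165 high, standing to the left; origin at the centre of its underside; leave alone
- pipette: cream hand pipette lying on the counter to the right, 257 long, 38 high at most; origin on the counter under its middle; leave alone
- beaker: empty white plastic beaker, 60 dia x 60 high, standing to the left; origin at the centre of its underside; leave alone

How it is judged:
By the outcome, as a careful person would: the job done as asked, in the order asked, and still so for the second after the job is handed in, with the robot touching nothing.
It also fails if it takes over 51 s, if anything falls off the work surface, if the arm or the gripper's body presses on something with over 40 N, if the wrist force passes 120 N, or if a joint passes its speed limit or range.

## Robot

A 7-joint arm with a two-finger parallel gripper is mounted at the origin on the work surface. World frame = base frame: x ahead of the robot, y to its left, z up, the work surface at z = 0. Lengths are in m, angles in rad, forces in N, time in s.
With the tool pointing down it reaches from about 0.4 to 0.85 m from the base axis. Payload 10.4 kg.
Tool frame: the origin (TCP) lies on the mounting face of the last link; the fingertips stand 173 mm ahead of it and the grasp point (between the pads) lies 155 mm ahead of it (manip.tip_extent is the distance from the TCP to the fingertips, in m); z points along the fingers, y is the line along which they close (so a half turn about z gives the same grasp; the last joint's range is limited). The gripper opens to 85 mm and grips with 20 to 120 N. Pads are 22 mm wide; open, the fingers measure 114 mm over their backs; the gripper's body (76 mm by 85 mm) begins 54 mm behind the grasp point. The pads swing forward as they close: fully open they stand 13 mm farther back than shut.
Start: joints at [1.161, 0.332, -0.065, 1.46, 0.022, 1.35, -0.088], TCP at [0.236, -0.579, 0.405] pointing down, gripper open.
Joint ranges: [-2.6, 2.6], [-0.5, 2.12], [-1.47, 1.34], [0.16, 2.42], [-1.27, 4.41], [0.06, 2.06], [-2.6, 2.6]. Speed limits (rad/s): [2.22, 2.22, 2.79, 2.79, 3.14, 3.14, 3.14].

## Interface

Orientations are given as a unit quaternion [x, y, z, w].
In Python, from workcell import manip gives the robot as it stands.
- The arm moves only by the tool move_arm, never from a script. Its argument "plan" is one flat list of numbers, 7 for each row, row after row: the turn, a rotation vector about the tool's x, y, z in rad, then the shift along the tool's x, y, z in m, then the finger opening in m, from 0 to 0.0854. In form: [ax, ay, az, dx, dy, dz, gripper, ax, ay, az, dx, dy, dz, gripper, ...]. A call has 1 to 12 rows; each row is the pose to reach, as a shift and turn from the pose commanded when the call began, along the tool's axes at that moment; what a row does not reach only later rows make up. A row lasts 1/8 s, in which the tool goes at most 62.5 mm and 10.7 degrees, less where a joint would pass 70% of its speed; a pose out of reach is approached as far as the arm can. A call with a gripper value outside its range is refused whole. The fingers move at their own pace and stop on an object; "squeeze" is the grip in N (left out, the last holds). Time passes only in rows, so rows that repeat a pose let the fingers close. It gives the time, the measured TCP pose, the force, the opening and the grip force at its end, in the units of the state.
- manip.get_obs(): the state, without advancing time (a new reading comes with each control period).
- manip.camera(name): name is "scene" or "top" or "wrist"; returns a dict with "color" (480x640x3 uint8, red, green, blue), "fx", "fy", "cx", "cy" (pixels), "cam_to_world" (4x4, takes a point from camera to world coordinates); the wrist camera has in their place "mount" (4x4, takes a point from camera to tool coordinates, whose origin is the TCP and whose axes are the flange's). Camera axes: x right, y down, z forward; pixel columns grow to the right and rows downward; lengths in m; the calibration is good to about 2 mm. The wrist camera is an equidistant fisheye: a pixel r from the principal point sees the ray r / f radians off the axis. A picture is of the moment at which its call begins: read the wrist's pose just before it. There is no depth.
- manip.hand_in(): hands the job in; it is judged then, once.
Trained networks look in a picture, given as the dict that the camera call returned (one of the last four; its "shot" number tells which), for a name from the list of things; names that differ only in an ending like _2 or _b are one class to them, and where a whole thing is asked for, a point or a joint stands for the part that bears it (a point fixed in the world has none). Each returns a list of dicts, best first, with "conf" (0 to 1); they miss things now and then, are a little off and sometimes report something else, mostly with a low value. They report only what shows in the picture. A call takes as long as a camera call.
- manip.look_for(picture, label): "position" ([x, y, z] in m, in the coordinates of the camera as it stood for that picture, good to about 4 mm: the middle of the surface that is visible of it).
- manip.silhouettes(picture, label): "pixels" (480x640 bool, what is visible of it).
- manip.tip_of(picture, label): "position" ([x, y, z] in m, in the coordinates of the camera as it stood for that picture, good to about 4 mm: a listed point, or the origin of a listed thing).
The state is a dict: "clock": time; "joint_pos": joint angles; "joint_velocities": joint speeds; "tau": joint torques, N m; "position": TCP position; "ee_rot": TCP orientation; "ft_force": force on the tool from outside, world axes, zero at the start; "torque": the same for the moment, N m; "grip_width": opening from 0.0 (shut) to 1.0 (fully open); "grasp_force": force on a finger pad.
Only numpy, scipy, OpenCV 4.12 (cv2) and the standard library are available. Lean on these libraries where they do the work, as an engineer would, in place of code of your own. Each camera call takes 0.05 s, during which the arm holds its last target. There are 200 camera calls.

## Working session

There is one attempt and no reset: what is moved stays moved. The work goes in short steps, Python scripts to look and compute and a tool call to move; the robot and the scene stay as the last step left them, time stands still between calls to the robot, and variables do not carry over. Pictures are saved under pics/ and viewed, at most 10 in all, crops included, and the job is handed in when it is done.

Besides the shell and the picture viewer there is one more tool, called after "Call:" as name(argument=value, ...), one argument or row to a line, values as JSON. move_arm: Moves the arm, as the interface text tells. Its arguments: {"type":"object","properties":{"plan":{"type":"array","items":{"type":"number"}},"squeeze":{"type":"number"}},"required":["plan"]}

```bash
mkdir -p pics
cat > h.py <<'E'
import numpy as np, cv2
from workcell import manip
from scipy.spatial.transform import Rotation as R
def shot(n,f=None):
    o=manip.get_obs(); p=manip.camera(n)
    if n=="wrist":
        T=np.eye(4);T[:3,:3]=R.from_quat(o["ee_rot"]).as_matrix();T[:3,3]=o["position"]
        p["T"]=T@np.array(p["mount"])
    else: p["T"]=np.array(p["cam_to_world"])
    if f: cv2.imwrite("pics/"+f,np.ascontiguousarray(p["color"][:,:,::-1]))
    return p
def w(p,x): return p["T"][:3,:3]@np.array(x)+p["T"][:3,3]
E
python3 - <<'E'
from h import *
np.set_printoptions(precision=4,suppress=True)
o=manip.get_obs(); print(o["clock"],o["position"],R.from_quat(o["ee_rot"]).as_matrix(),o["ft_force"],manip.tip_extent)
for n in("top","scene"):
    p=shot(n,n+"0.png")
    print(n,p["T"],p["fx"])
    for l in("rack","vial1","stopper1","sealed1","pen","sanitiser","beaker"):
        for f in ("look_for","tip_of"):
            try:
                for d in getattr(manip,f)(p,l): print(l,f,round(d["conf"],2),w(p,d["position"]))
            except Exception as e: print(l,f,e)
E
```

```text
0.0 [ 0.2357 -0.5787  0.4039] [[ 0.9261  0.3772 -0.0006]
 [ 0.3772 -0.9261  0.0013]
 [-0.0001 -0.0015 -1.    ]] [0.4776 0.6538 0.5206] 0.1734
top [[-0.0035 -0.9912  0.1321  0.3411]
 [-1.      0.0029 -0.0052 -0.0364]
 [ 0.0047 -0.1321 -0.9912  1.4043]
 [ 0.      0.      0.      1.    ]] 507.482349444327
rack look_for 0.92 [0.518  0.0406 0.0336]
rack tip_of 0.65 [0.5121 0.0398 0.0006]
vial1 look_for 0.72 [0.4883 0.0691 0.0665]
vial1 look_for 0.55 [0.5012 0.1127 0.0626]
vial1 look_for 0.52 [ 0.469  -0.0239  0.0674]
vial1 look_for 0.48 [0.4809 0.0222 0.068 ]
vial1 look_for 0.44 [0.5045 0.1525 0.0678]
vial1 tip_of 0.74 [0.4915 0.0723 0.0044]
vial1 tip_of 0.69 [0.5057 0.1146 0.0035]
vial1 tip_of 0.57 [0.4858 0.0233 0.0071]
vial1 tip_of 0.52 [0.5116 0.1575 0.0079]
vial1 tip_of 0.49 [ 0.4653 -0.0691  0.0081]
vial1 tip_of 0.48 [ 0.4754 -0.0263  0.0065]
stopper1 look_for 0.54 [ 0.4623 -0.0645  0.0818]
stopper1 look_for 0.53 [ 0.4568 -0.0692  0.0833]
stopper1 look_for 0.5 [0.5143 0.1589 0.08  ]
stopper1 look_for 0.5 [0.4853 0.0199 0.0787]
stopper1 look_for 0.48 [ 0.4706 -0.023   0.0657]
stopper
[... 1664 characters left out ...]
_for 0.43 [0.5047 0.1146 0.0749]
stopper1 tip_of it knows: beaker, pen, pipette, rack, sanitiser, sealed, timer, vial
sealed1 look_for 0.72 [ 0.5304 -0.0329  0.0507]
sealed1 look_for 0.62 [0.5602 0.0998 0.0484]
sealed1 tip_of 0.73 [0.5527 0.1045 0.0046]
pen look_for 0.7 [0.4021 0.0774 0.0137]
pen look_for 0.62 [ 0.5338 -0.0351  0.0504]
pen tip_of 0.78 [ 0.402   0.0719 -0.0009]
sanitiser look_for 0.89 [0.5861 0.331  0.0859]
sanitiser look_for 0.49 [0.4983 0.0641 0.0813]
sanitiser look_for 0.42 [0.5041 0.0633 0.0532]
sanitiser tip_of 0.6 [ 0.5727  0.3408 -0.0051]
beaker look_for 0.67 [0.4179 0.3469 0.0381]
beaker look_for 0.22 [0.5107 0.1097 0.0568]
beaker tip_of 0.67 [ 0.4113  0.3491 -0.0016]
```

Run:
```python
import cv2
a=cv2.imread("pics/scene0.png"); cv2.imwrite("pics/s1.png",a)
b=cv2.imread("pics/top0.png")
import numpy as np
cv2.imwrite("pics/both.png",np.vstack([cv2.resize(a,(400,300)),cv2.resize(b,(400,300))]))
```

```text
(no output)
```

View pics/scene0.png

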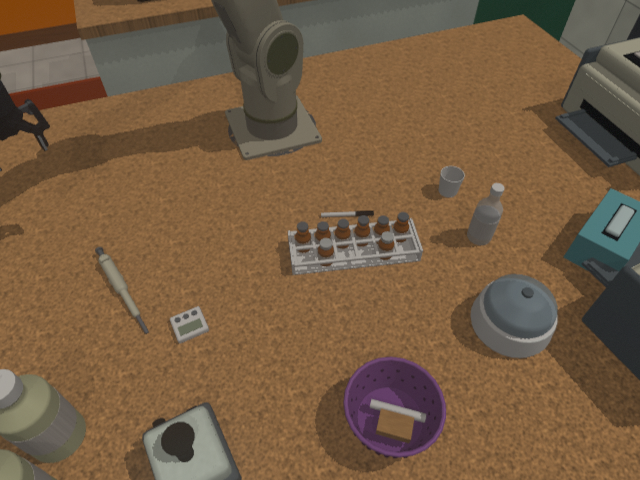

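View pics/top0.png

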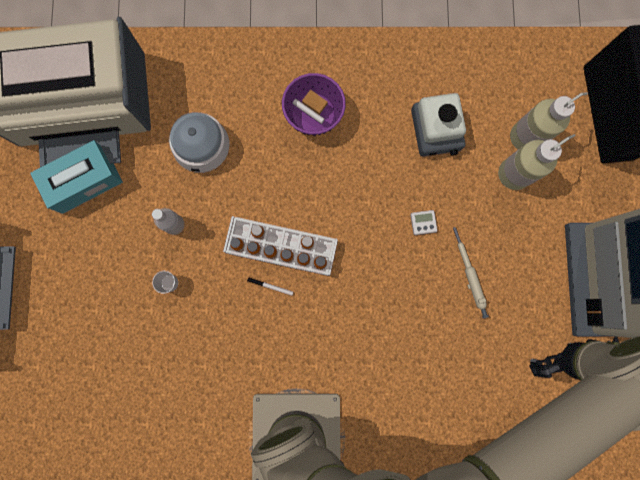

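Call:
move_arm(
  plan=[0,0,0.08,0.049,-0.031,0,0,0,0,0.16,0.097,-0.062,0,0,0,0,0.24,0.146,-0.093,0,0,0,0,0.32,0.195,-0.123,0,0,0,0,0.4,0.244,-0.154,0,0,0,0,0.48,0.292,-0.185,0,0,0,0,0.58,0.341,-0.216,0,0,0,0,0.58,0.368,-0.268,0,0,0,0,0.58,0.396,-0.32,0,0,0,0,0.58,0.423,-0.371,0,0,0,0,0.58,0.451,-0.423,0,0,0,0,0.58,0.478,-0.475,0,0],
)

```text
clock: 2.9
position: [0.4992, 0.0432, 0.405]
ee_rot: [0.995, -0.097, 0.0, 0.0]
ft_force: [0.7, -0.1, 0.2]
grip_width: -0.002
grasp_force: 0.0
```

Run:
```python
from h import *
np.set_printoptions(precision=4,suppress=True)
o=manip.get_obs(); print(o["clock"],o["position"],R.from_quat(o["ee_rot"]).as_matrix(),o["ft_force"],manip.tip_extent,o["joint_pos"])
p=shot("wrist","w1.png"); print(p["T"],p["fx"],p["cx"],p["cy"])
for l,f in(("vial1","tip_of"),("stopper1","look_for"),("sealed1","tip_of"),("rack","tip_of")):
    for d in getattr(manip,f)(p,l): print(l,f,round(d["conf"],2),w(p,d["position"]))
```

```text
2.9 [0.4992 0.0432 0.405 ] [[ 0.9813 -0.1923  0.0009]
 [-0.1923 -0.9813 -0.0003]
 [ 0.001   0.0002 -1.    ]] [ 0.656  -0.0685  0.2038] 0.1734 [ 0.3518  0.0951 -0.5572  1.7564  0.0526  1.3039 -1.9814]
[[-0.192  -0.9473 -0.2566  0.5647]
 [-0.9814  0.1851  0.0508  0.0296]
 [-0.0006  0.2616 -0.9652  0.3738]
 [ 0.      0.      0.      1.    ]] 371.64829954431775 319.2476953033313 241.3125734280259
vial1 tip_of 0.96 [0.4964 0.0681 0.0059]
vial1 tip_of 0.94 [0.5033 0.1135 0.001 ]
vial1 tip_of 0.89 [0.5146 0.1578 0.0062]
vial1 tip_of 0.71 [ 0.4661 -0.0666  0.007 ]
vial1 tip_of 0.58 [0.4814 0.0255 0.0009]
vial1 tip_of 0.56 [ 0.4746 -0.0217  0.0081]
stopper1 look_for 0.96 [0.4952 0.0729 0.0763]
stopper1 look_for 0.95 [ 0.4678 -0.0669  0.0802]
stopper1 look_for 0.87 [0.5061 0.1131 0.0767]
stopper1 look_for 0.87 [ 0.4752 -0.0215  0.0782]
stopper1 look_for 0.84 [0.513 0.154 0.082]
stopper1 look_for 0.6 [0.4837 0.0245 0.0748]
sealed1 tip_of 0.82 [0.5423 0.0993 0.0009]
sealed1 tip_of 0.72 [ 0.5197 -0.0311  0.0012]
rack tip_of 0.64 [0.5118 0.0384 0.0026]
```

View pics/w1.png

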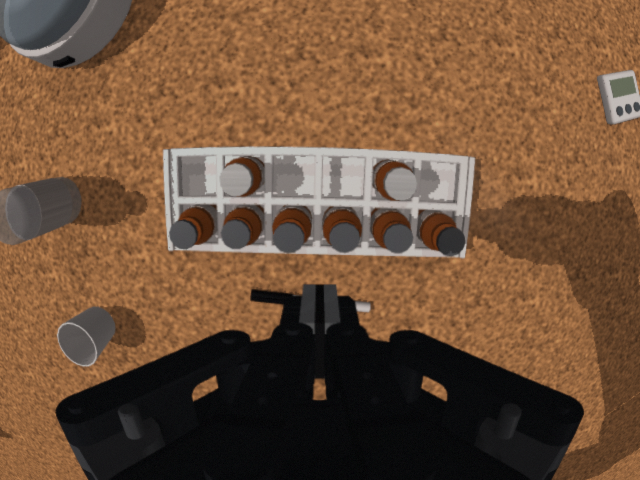

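Call:
move_arm(
  plan=[0,0,0,-0.005,-0.055,0.02,0,0,0,0,-0.0095,-0.116,0.05,0,0,0,0,-0.0095,-0.116,0.08,0,0,0,0,-0.0095,-0.116,0.11,0,0,0,0,-0.0095,-0.116,0.13,0,0,0,0,-0.0095,-0.116,0.138,0,0,0,0,-0.0095,-0.116,0.138,0,0,0,0,-0.0095,-0.116,0.138,0],
)

```text
clock: 4.15
position: [0.5127, 0.1568, 0.2676]
ee_rot: [0.995, -0.097, 0.001, -0.0]
ft_force: [-0.4, 0.6, -0.3]
grip_width: -0.001
grasp_force: 0.0
```

Run:
```python
from h import *
np.set_printoptions(precision=4,suppress=True)
o=manip.get_obs(); print(o["clock"],o["position"],R.from_quat(o["ee_rot"]).as_matrix(),o["ft_force"],manip.tip_extent,o["joint_pos"])
p=shot("wrist","w2.png")
for l,f in(("vial1","tip_of"),("stopper1","look_for")):
    for d in getattr(manip,f)(p,l): print(l,f,round(d["conf"],2),w(p,d["position"]))
p=shot("scene"); cv2.imwrite("pics/s2.png",cv2.resize(p["color"][190:290,270:440,::-1],None,fx=4.5,fy=4.5,interpolation=cv2.INTER_CUBIC))
```

```text
4.15 [0.5127 0.1568 0.2676] [[ 0.9813 -0.1927  0.0014]
 [-0.1927 -0.9813  0.0001]
 [ 0.0014 -0.0003 -1.    ]] [-0.4297  0.5956 -0.3109] 0.1734 [ 0.1576  0.3259 -0.6228  1.8284  0.2171  1.0543 -2.3128]
vial1 tip_of 0.91 [0.4947 0.072  0.0056]
vial1 tip_of 0.79 [0.5149 0.1559 0.0029]
vial1 tip_of 0.68 [0.4807 0.0262 0.0028]
vial1 tip_of 0.62 [ 0.4999  0.1101 -0.0006]
vial1 tip_of 0.62 [ 0.4664 -0.0614  0.0074]
vial1 tip_of 0.61 [ 0.4728 -0.0218  0.0044]
stopper1 look_for 0.91 [0.5056 0.1102 0.0738]
stopper1 look_for 0.72 [0.5194 0.1553 0.0827]
stopper1 look_for 0.69 [0.4838 0.0253 0.0737]
stopper1 look_for 0.68 [ 0.4737 -0.0205  0.0766]
stopper1 look_for 0.66 [0.4983 0.0711 0.0764]
```

View pics/w2.png

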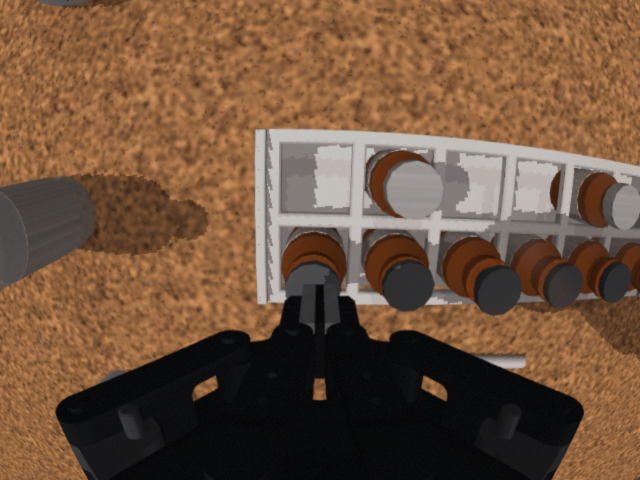

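View pics/s2.png

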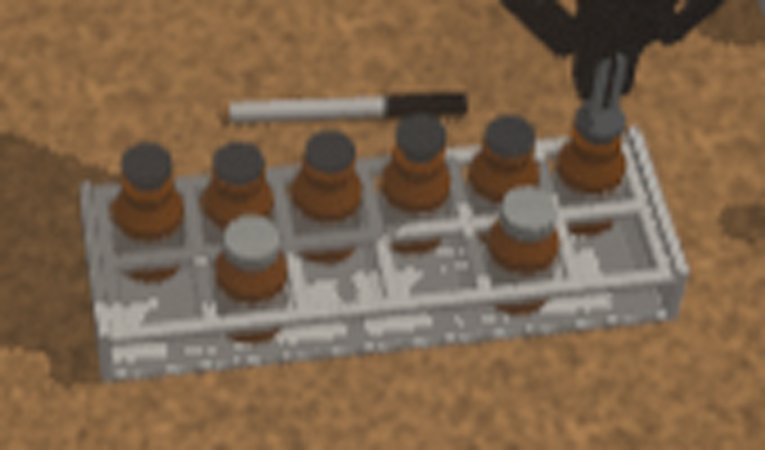

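Call:
move_arm(
  plan=[0,0,0,0.002,-0.003,0.005,0,0,0,0,0.002,-0.003,0.009,0,0,0,0,0.002,-0.003,0.012,0,0,0,0,0.002,-0.003,0.014,0,0,0,0,0.002,-0.003,0.016,0,0,0,0,0.002,-0.003,0.016,0],
)

```text
clock: 5.1
position: [0.5147, 0.1596, 0.2506]
ee_rot: [0.995, -0.096, -0.0, 0.0]
ft_force: [-0.6, 0.9, 3.1]
grip_width: 0.001
grasp_force: 0.7
```

Call:
move_arm(
  plan=[0,0,0,0,0,0.0015,0,0,0,0,0,0,0.003,0,0,0,0,0,0,0.004,0,0,0,0,0,0,0.004,0],
)

```text
clock: 5.6
position: [0.5151, 0.1598, 0.2476]
ee_rot: [0.995, -0.096, 0.001, -0.0]
ft_force: [-2.6, -0.8, 12.2]
grip_width: -0.001
grasp_force: 5.8
```

Call:
move_arm(
  plan=[0,0,0,0,0,-0.01,0,0,0,0,0,0,-0.018,0,0,0,0,-0.001,0.023,-0.018,0,0,0,0,-0.002,0.046,-0.018,0,0,0,0,-0.002,0.046,-0.018,0,0,0,0,-0.002,0.046,-0.012,0,0,0,0,-0.002,0.046,-0.009,0,0,0,0,-0.002,0.046,-0.0065,0,0,0,0,-0.002,0.046,-0.004,0,0,0,0,-0.002,0.046,-0.002,0,0,0,0,-0.002,0.046,0,0,0,0,0,-0.002,0.046,0,0],
)

```text
clock: 7.1
position: [0.5043, 0.1151, 0.2475]
ee_rot: [0.995, -0.096, 0.001, -0.0]
ft_force: [-3.7, -0.5, 9.8]
grip_width: 0.002
grasp_force: 4.8
```

Run:
```python
from h import *
np.set_printoptions(precision=4,suppress=True)
o=manip.get_obs(); print(o["clock"],o["position"],R.from_quat(o["ee_rot"]).as_matrix(),o["ft_force"],o["joint_pos"])
p=shot("wrist","w3.png")
for l,f in(("stopper1","look_for"),("rack","tip_of")):
    for d in getattr(manip,f)(p,l): print(l,f,round(d["conf"],2),w(p,d["position"]))
```

```text
7.1 [0.5043 0.1151 0.2475] [[ 0.9814 -0.1919  0.0012]
 [-0.1919 -0.9814  0.    ]
 [ 0.0012 -0.0003 -1.    ]] [-3.6606 -0.5099  9.8062] [ 0.223   0.31   -0.607   1.8926  0.2087  1.0005 -2.2388]
stopper1 look_for 0.93 [0.498  0.0712 0.076 ]
stopper1 look_for 0.93 [ 0.4668 -0.0576  0.0747]
stopper1 look_for 0.87 [0.4854 0.0257 0.0749]
stopper1 look_for 0.72 [0.518  0.1089 0.0727]
stopper1 look_for 0.62 [ 0.4769 -0.0188  0.0762]
stopper1 look_for 0.55 [0.5145 0.154  0.078 ]
rack tip_of 0.92 [ 0.5125  0.0393 -0.0026]
rack tip_of 0.38 [0.4134 0.3511 0.0003]
```

View pics/w3.png

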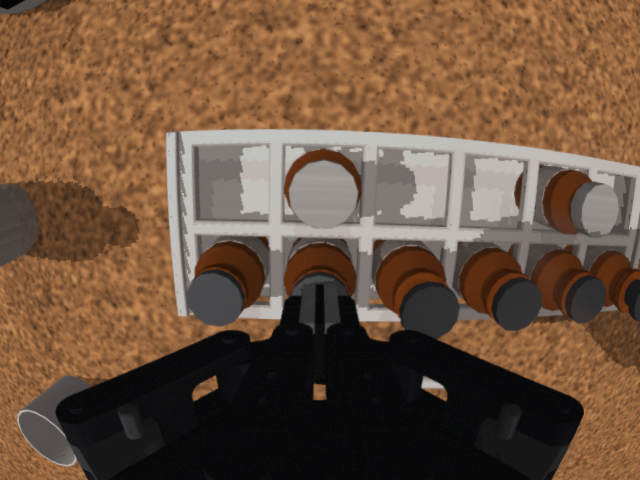

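Call:
move_arm(
  plan=[0,0,0,0,0,-0.01,0,0,0,0,0,0,-0.018,0,0,0,0,0,0.023,-0.018,0,0,0,0,0,0.046,-0.018,0,0,0,0,0,0.046,-0.018,0,0,0,0,0,0.046,-0.012,0,0,0,0,0,0.046,-0.009,0,0,0,0,0,0.046,-0.0065,0,0,0,0,0,0.046,-0.004,0,0,0,0,0,0.046,-0.002,0,0,0,0,0,0.046,0,0,0,0,0,0,0.046,0.0002,0],
)

```text
clock: 8.75
position: [0.4956, 0.0702, 0.2475]
ee_rot: [0.995, -0.096, 0.001, -0.0]
ft_force: [-3.6, 1.0, 14.5]
grip_width: 0.002
grasp_force: 7.6
```

Call:
move_arm(
  plan=[0,0,0,0,0,-0.01,0,0,0,0,0,0,-0.018,0,0,0,0,0,0.023,-0.018,0,0,0,0,0,0.046,-0.018,0,0,0,0,0,0.046,-0.018,0,0,0,0,0,0.046,-0.012,0,0,0,0,0,0.046,-0.009,0,0,0,0,0,0.046,-0.0065,0,0,0,0,0,0.046,-0.004,0,0,0,0,0,0.046,-0.002,0,0,0,0,0,0.046,0,0,0,0,0,0,0.046,0,0],
)

```text
clock: 10.25
position: [0.4868, 0.0249, 0.2475]
ee_rot: [0.995, -0.096, 0.001, -0.0]
ft_force: [-2.8, 0.7, 12.5]
grip_width: 0.003
grasp_force: 6.3
```

Call:
move_arm(
  plan=[0,0,0,0,0,-0.01,0,0,0,0,0,0,-0.018,0,0,0,0,-0.0005,0.023,-0.018,0,0,0,0,-0.001,0.046,-0.018,0,0,0,0,-0.001,0.046,-0.018,0,0,0,0,-0.001,0.046,-0.012,0,0,0,0,-0.001,0.046,-0.009,0,0,0,0,-0.001,0.046,-0.0065,0,0,0,0,-0.001,0.046,-0.004,0,0,0,0,-0.001,0.046,-0.002,0,0,0,0,-0.001,0.046,0,0,0,0,0,-0.001,0.046,0,0],
)

```text
clock: 11.75
position: [0.477, -0.0203, 0.2475]
ee_rot: [0.995, -0.096, 0.001, 0.0]
ft_force: [-2.8, 0.9, 11.9]
grip_width: 0.002
grasp_force: 6.0
```

Call:
move_arm(
  plan=[0,0,0,0,0,-0.01,0,0,0,0,0,0,-0.018,0,0,0,0,0,0.023,-0.018,0,0,0,0,0,0.046,-0.018,0,0,0,0,0,0.046,-0.018,0,0,0,0,0,0.046,-0.012,0,0,0,0,0,0.046,-0.009,0,0,0,0,0,0.046,-0.0065,0,0,0,0,0,0.046,-0.004,0,0,0,0,0,0.046,-0.002,0,0,0,0,0,0.046,0,0,0,0,0,0,0.046,0,0],
)

```text
clock: 13.25
position: [0.4683, -0.0653, 0.2475]
ee_rot: [0.995, -0.096, 0.001, 0.0]
ft_force: [-3.2, 1.5, 13.6]
grip_width: 0.004
grasp_force: 7.1
```

Run:
```python
from h import *
p=shot("wrist","w4.png")
```

```text
(no output)
```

View pics/w4.png

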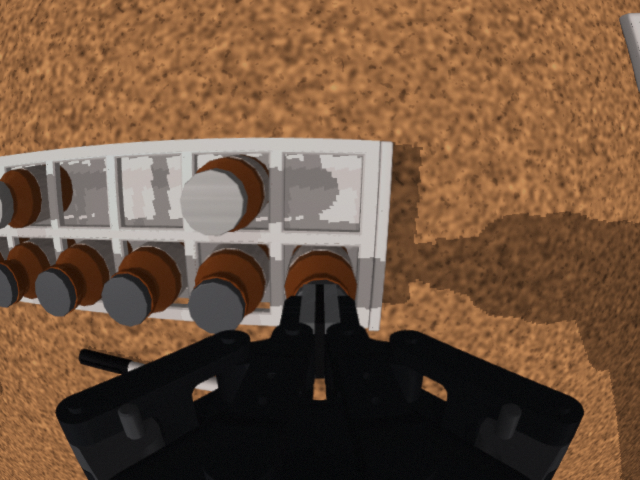

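The fingers sit on stopper 6 at about (320,290), and stoppers 2–5 are level beside it. Next I lift clear and check the row.

Call:
move_arm(
  plan=[0,0,0,0,0,-0.01,0,0,0,0,0,0,-0.03,0,0,0,0,0,0,-0.07,0,0,0,0,0,0,-0.12,0,0,0,0,0,0.03,-0.16,0,0,0,0,0,0.08,-0.16,0,0,0,0,0,0.12,-0.16,0,0,0,0,0,0.12,-0.16,0],
)

```text
clock: 14.3
position: [0.4434, -0.1864, 0.4063]
ee_rot: [0.995, -0.099, -0.0, 0.0]
ft_force: [0.3, 0.6, 0.1]
grip_width: 0.002
grasp_force: 0.0
```

Run:
```python
from h import *
np.set_printoptions(precision=4,suppress=True)
o=manip.get_obs(); print(o["clock"],o["position"],o["ft_force"])
for n in("scene","top"):
    p=shot(n)
    if n=="scene": cv2.imwrite("pics/s3.png",cv2.resize(p["color"][190:290,270:440,::-1],None,fx=4.5,fy=4.5,interpolation=cv2.INTER_CUBIC))
    for l,f in(("rack","tip_of"),("stopper1","look_for")):
        for d in getattr(manip,f)(p,l): print(n,l,round(d["conf"],2),w(p,d["position"]))
```

```text
14.3 [ 0.4434 -0.1864  0.4063] [0.3324 0.5593 0.0683]
scene rack 0.9 [0.5122 0.0419 0.0021]
scene rack 0.58 [ 0.4743 -0.0171  0.0092]
scene rack 0.38 [ 0.4668 -0.0622  0.0004]
scene stopper1 0.64 [0.5154 0.1535 0.0744]
scene stopper1 0.4 [0.4911 0.0212 0.0714]
scene stopper1 0.4 [ 0.465  -0.0656  0.0721]
scene stopper1 0.39 [0.5076 0.1127 0.0743]
top rack 0.58 [ 0.5104  0.0433 -0.0008]
top stopper1 0.6 [ 0.4691 -0.0186  0.0741]
top stopper1 0.56 [0.4895 0.067  0.0742]
top stopper1 0.54 [0.5152 0.1573 0.0736]
top stopper1 0.49 [ 0.4596 -0.0622  0.0712]
top stopper1 0.48 [0.4834 0.0232 0.0755]
```

View pics/s3.png

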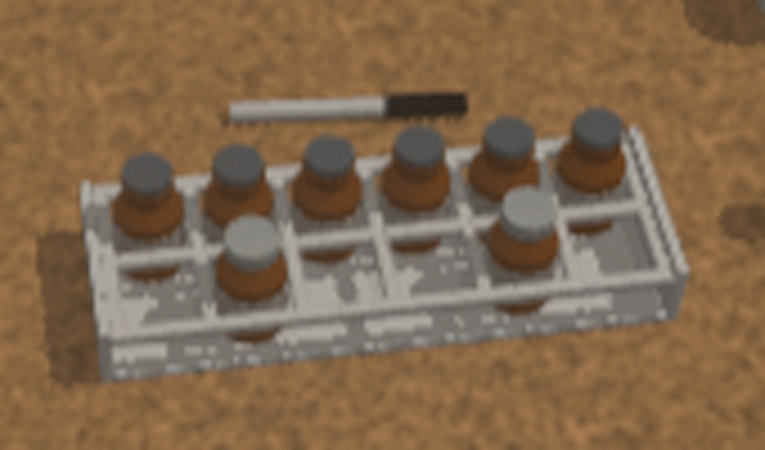

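All six stoppers are level (tops from (147,175) to (598,128)). The rack, sealed vials and pen are where they were.

```bash
python3 -c "
from workcell import manip
print(manip.hand_in())"
```

```text
the job is handed in; nothing more can be done
None
```

I touched all six front-row stoppers in order from the robot's left and pressed each to its firm stop at about 10–15 N. The tops now measure about 74 mm above the counter (fully home), the rack has not moved, and the job was handed in at about 14 s.

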